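# Tighten the last bearing screw of a stock truck's wheel set

## Robot

A 7-joint arm with a two-finger parallel gripper is mounted at the origin on the work surface. World frame = base frame: x ahead of the robot, y to its left, z up, the work surface at z = 0. Lengths are in m, angles in rad, forces in N, time in s.
With the tool pointing down it reaches from about 0.4 to 0.85 m from the base axis. Payload 4.4 kg.
Tool frame: the origin (TCP) lies at the very end of the fingers, on their centre line; the grasp point (between the pads) lies 19 mm behind it (bot.grasp_offset is the z of the grasp point in the tool frame, in m); z points along the fingers, y is the line along which they close (so a half turn about z gives the same grasp; the last joint's range is limited). The gripper opens to 94 mm and grips with 3 to 60 N. Pads are 16 mm wide; open, the fingers measure 119 mm over their backs; the gripper's body (75 mm by 177 mm) begins 78 mm behind the grasp point.
Start: joints at [1.253, 0.628, 0.038, 1.517, -0.027, 0.996, -0.02], TCP at [0.162, -0.63, 0.181] pointing down, gripper open.
Joint ranges: [-3.06, 3.06], [-0.37, 2.12], [-1.25, 1.32], [0.18, 2.47], [-1.1, 4.24], [0.23, 1.98], [-2.94, 2.94]. Speed limits (rad/s): [2.57, 2.57, 3.14, 3.14, 3.14, 3.14, 3.14].

## Interface

Orientations are given as a unit quaternion [x, y, z, w].
In Python, from bench import bot gives the robot as it stands. The module is installed in compiled form; this text tells all that it offers.
- The arm moves only by the tool apply_moves, never from a script. Its argument "rows" is a list of rows, each a list of 2 entries, a list of its own where there are three numbers: the shift along the tool's x, y, z in m, then the turn about the tool's z in rad. A call has 1 to 20 rows; each row shifts and turns the commanded pose from where the row before left it, along the tool's axes as they then stand; what a row does not reach is not made up. A row lasts 1/10 s, in which the tool goes at most 50 mm and 8.59 degrees, less where a joint would pass 70% of its speed; a pose out of reach is approached as far as the arm can. A call is refused whole if a number of a shift passes 0.05 or a number of a turn 0.15, either way. A call with a gripper value outside its range is refused whole. "jaw" is the gripper command: -1 is shut, 1 is fully open, values between are in proportion, set as the call begins (left out, the last holds). The fingers move at their own pace and stop on an object; "force" is the grip in N (left out, the last holds). Time passes only in rows, so rows that do not move let the fingers close. It gives the time, the measured TCP pose, the force, the opening and the grip force at its end, in the units of the state.
- bot.read_state(): the state, without advancing time (a new reading comes with each control period).
- bot.grab_frame(name): name is "scene" or "top" or "wrist"; returns (picture, depth): 400x640x3 uint8, red, green, blue; 400x640 float32, m along the optical axis (not along the pixel's ray), 0 where there is no reading.
- bot.camera_params(name): a dict with "mtx" (3x3 intrinsics, pixels), "k1" (the pictures are not rectified: a ray, as slopes to the right and down, at radius r is drawn at 1 + k1 r^2 times it, then the intrinsics apply), "rvec" (rotation vector, rad) and "tvec" (3), from world to camera coordinates, as OpenCV has them; the wrist camera has in their place "mount" (4x4, takes a point from camera to tool coordinates, whose origin is the TCP and whose axes are the flange's). Camera axes: x right, y down, z forward; pixel columns grow to the right and rows downward; lengths in m; the calibration is good to about 2 mm. A picture is of the moment at which its call begins: read the wrist's pose just before it. camera_params takes no time and is no camera call.
- bot.finish_job(): hands the job in; it is judged then, once.
The state is a dict: "time_s": time; "joints": joint angles; "joint_velocities": joint speeds; "joint_torque": joint torques, N m; "tool_pos": TCP position; "tool_rot": TCP orientation; "ft_force": force on the tool from outside, world axes, zero at the start; "moment": the same for the moment, N m; "finger_gap": finger opening in m; "gripper_force": force on a finger pad.
Only numpy, scipy, OpenCV 4.12 (cv2) and the standard library are available. Lean on these libraries where they do the work, as an engineer would, in place of code of your own. Each camera call takes 0.05 s, during which the arm holds its last target. There are 200 camera calls.

## Task

One of the four cap screws that hold the truck's axle bearings is still loose: it is the one with no plastic cap in its socket. Take the largest T-handle hex key from the wooden stand, push it gently and fully home in that screw's socket before you turn it, and turn the screw clockwise until it comes up tight, no further. Then put the key back upright in its hole in the stand, and leave everything else where it is.

Things in the scene. Friction and masses are not known exactly. Their poses are not given: they have to be found in the camera images.
- key_grip (a point): centre of the black bar handle of the largest of three T-handle hex keys, which stand upright in a row in a wooden stand. The handle is a level bar 100 mm long (the point's x), 18 mm wide (y, flat sides, grip across these) and 24 mm high (z up); the straight steel shank goes down 135 mm from the middle of its underside. It weighs about 320 g
- key_tip (a point): centre of the flat end of that key's shank: 147 mm straight below key_grip, same axes. The shank is a hexagon, 14 mm across flats, two of its six corners on the point's x axis; the end has a 1.5 mm chamfer
- socket (a point): middle of the FLOOR of the loose screw's hexagon socket, z up. The socket is 14.5 mm across flats, 8 mm deep; its mouth (1.2 mm lead-in, 60 mm above the bench) is 8 mm above this point. The point does NOT turn with the screw: how the hexagon stands is not given (it repeats every 60 deg, play about 4 deg either way): find it by feel
- screw_base: the loose cap screw on its washer: steel head 24 mm across, 16 mm high, open socket; origin 19 mm below the head's top. Three like screws in the other bearing feet are tight and wear black plastic caps
- wheelset: the truck's wheel set, upside down and fixed on the bench: two steel bearers, two grey cast pillow-block bearings (206 x 60 mm, 134 mm high on the bearers), 50 mm axle along y, wheels 150 mm across at its ends. Nothing on it is higher than 155 mm, so the seated key's handle turns clear above it. Origin on the bench under its centre
- screw (a joint): turn of the loose screw in rad: negative while loose (0.65 to 0.85 rad to go), grows clockwise seen from above, 0 where it comes up tight. It turns with a steady drag of about 0.1 N m, and stays where it is left
- overturn (a joint): how far the screw has been forced on clockwise beyond tight, in rad: 0 at the start. Past tight it gives way only at about 0.3 N m, so tightness is felt as the twist rising from 0.1 to 0.3 N m
- hole (a point): centre of the mouth of the large key's own hole in the stand (block 205 x 56 mm, 65 mm high), z up, stand's length along x with the other keys on its +x side. The hole is round, 19.5 mm wide with a 2 mm chamfer, and 50 mm deep: the stored key rests on its bottom
- key10: bystander: the middle T-handle key in the stand, 10 mm across flats, 135 mm tall overall, standing in its own hole, about 72 mm from the large key; black bar handle 86 x 16 x 20 mm; origin at its tip
- key8: bystander: the smallest T-handle key in the stand, 8 mm across flats, 118 mm tall overall; origin at its tip
- mug: bystander: pale green glazed mug, 82 mm across, 92 mm tall; origin under its centre
- dish: bystander: white rectangular ceramic dish, 160 x 115 x 72 mm; origin under its centre
- bowl: bystander: blue ceramic bowl, 124 mm across, 52 mm tall; origin under its centre
- spanner: bystander: open spanner lying flat, 200 mm long; origin under its middle
- jar: bystander: squat green tin, 72 mm across, 60 mm tall; origin under its centre
- washer: bystander: thick steel ring lying flat, 60 mm across, 10 mm thick; origin under its centre
- key: the large T-handle key itself, origin and axes as key_tip
There are look-alikes about, which are no part of the job. Leave any turquoise look-alike of the key alone.

How it is judged:
By the outcome, as a careful person would: the job done as asked, in the order asked, and still so for the second after the job is handed in, with the robot touching nothing.
It also fails if it takes over 72 s, if anything falls off the work surface, if the arm or the gripper's body presses on something with over 40 N, if the wrist force passes 120 N, or if a joint passes its speed limit or range.

## Working session

There is one attempt and no reset: what is moved stays moved. The work goes in short steps, Python scripts to look and compute and a tool call to move; the robot and the scene stay as the last step left them, time stands still between calls to the robot, and variables do not carry over. Pictures are saved under pics/ and viewed, at most 10 in all, crops included, and the job is handed in when it is done.

Besides the shell and the picture viewer there is one more tool, called after "Request:" as name([rows], argument=value, ...), one row to a line, values as JSON. apply_moves: Moves the arm, as the interface text tells. Its arguments: {"type":"object","properties":{"rows":{"type":"array"},"jaw":{"type":"number"},"force":{"type":"number"}},"required":["rows"]}

```bash
mkdir -p pics; cat > h.py <<'E'
import numpy as np, cv2
from bench import bot
from scipy.spatial.transform import Rotation as R
def pose():
    s=bot.read_state(); T=np.eye(4); T[:3,:3]=R.from_quat(s['tool_rot']).as_matrix(); T[:3,3]=s['tool_pos']; return T
def ext(name,T=None):
    "camera->world 4x4"
    c=bot.camera_params(name)
    if name=='wrist': return (pose() if T is None else T)@np.array(c['mount'])
    E=np.eye(4); E[:3,:3]=cv2.Rodrigues(np.array(c['rvec'],float))[0]; E[:3,3]=np.ravel(c['tvec']); return np.linalg.inv(E)
def ray(name,uv):
    c=bot.camera_params(name); K=np.array(c['mtx']); k=c['k1']
    return np.append(cv2.undistortPoints(np.array([[uv]],float),K,np.array([k,0,0,0,0.]))[0,0],1)
def atz(name,uv,z,E=None):
    E=ext(name) if E is None else E; d=E[:3,:3]@ray(name,uv); o=E[:3,3]; return o+d*(z-o[2])/d[2]
def cloud(name,dep,E=None):
    E=ext(name) if E is None else E
    c=bot.camera_params(name); v,u=np.mgrid[:400,:640]
    p=cv2.undistortPoints(np.stack([u,v],-1).reshape(-1,1,2).astype(float),np.array(c['mtx']),np.array([c['k1'],0,0,0,0.])).reshape(400,640,2)
    P=np.dstack([p,np.ones((400,640))])*dep[...,None]
    return P@E[:3,:3].T+E[:3,3]
def proj(name,P,E=None):
    E=ext(name) if E is None else E
    p=np.linalg.inv(E)@np.append(P,1); x=p[:2]/p[2]; c=bot.camera_params(name)
    x=x*(1+c['k1']*(x@x)); return (np.array(c['mtx'])@np.append(x,1))[:2]
E
python3 - <<'E'
from h import *
for n in ['scene','top','wrist']:
    T=pose(); im,d=bot.grab_frame(n); cv2.imwrite(f'pics/{n}0.png',im[...,::-1]); np.savez(f'{n}0.npz',im=im,d=d,T=T)
    print(n,ext(n).round(3).tolist(),np.array(bot.camera_params(n)['mtx']).round(1).tolist(),bot.camera_params(n)['k1'])
print(bot.read_state(),bot.grasp_offset)
E
```

```text
scene [[-0.381, 0.772, -0.508, 1.197], [0.924, 0.314, -0.217, 0.285], [-0.008, -0.552, -0.834, 1.193], [0.0, 0.0, 0.0, 1.0]] [[499.0, 0.0, 323.7], [0.0, 499.0, 199.5], [0.0, 0.0, 1.0]] -0.003456586770270785
top [[-0.029, -0.991, 0.13, 0.35], [-1.0, 0.027, -0.013, 0.018], [0.01, -0.131, -0.991, 1.374], [0.0, 0.0, 0.0, 1.0]] [[442.3, 0.0, 320.4], [0.0, 442.3, 199.8], [0.0, 0.0, 1.0]] -0.02451546600402535
wrist [[0.249, -0.935, -0.252, 0.235], [-0.968, -0.241, -0.065, -0.612], [-0.0, 0.26, -0.966, 0.384], [0.0, 0.0, 0.0, 1.0]] [[314.9, 0.0, 315.4], [0.0, 314.9, 198.5], [0.0, 0.0, 1.0]] -0.01722961268219991
{'time_s': 0.15, 'joints': array([ 1.25318795,  0.62911252,  0.03850872,  1.51809022, -0.02699508,
        0.99628581, -0.01999524]), 'joint_velocities': array([-0.00021184, -0.00120528,  0.00176156, -0.00186501,  0.00042737,
       -0.00045203, -0.00059996]), 'joint_torque': array([ 2.16186068e-03, -5.50092959e+01,  1.14534885e+00, -1.86817467e+01,
       -5.21583937e-02,  2.09728227e-02,  7.72770341e-05]), 'tool_pos': array([ 0.1618196 , -0.6290088 ,  0.18039557]), 'tool_rot': array([ 9.92086826e-01,  1.25551804e-01, -1.07811882e-04, -6.79748318e-04]), 'ft_force': array([ 0.33611404,  0.13152348, -0.21964881]), 'moment': array([-0.01280488,  0.01477876,  0.01151438]), 'gripper_force': 0.0, 'finger_gap': 0.09395824615504729} -0.0188
```

View pics/scene0.png

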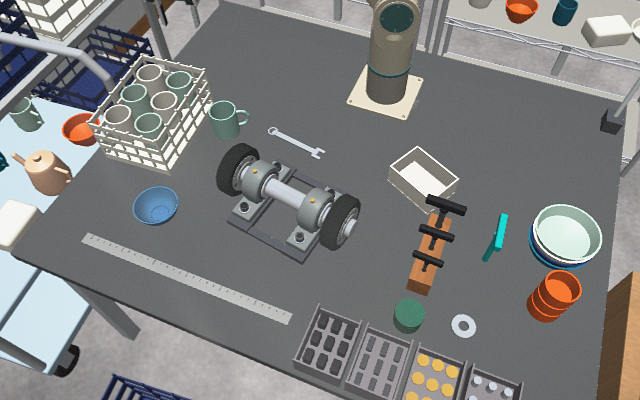

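View pics/top0.png

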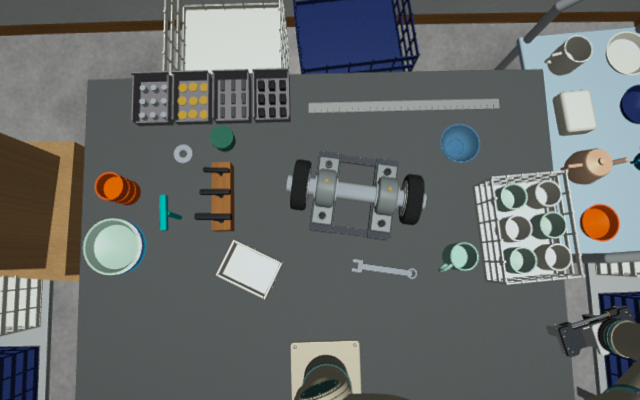

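The scene picture shows the stand with three black T-keys (scene (446,205), (436,234), (428,259); top (213,216), (214,191), (216,170)). The turquoise look-alike is at top (164,213). The four screws are at about top (324,169), (319,219), (390,171), (382,223). By description the large key is the one at top (213,216), next to the dish. I'll check it and the screws in crops.

```bash
python3 - <<'E'
from h import *
a=np.load('top0.npz'); b=np.load('scene0.npz')
f=lambda im,x,y,w,h,W,H: cv2.resize(im[y:y+h,x:x+w],(W,H),interpolation=cv2.INTER_CUBIC)
l=f(a['im'],290,145,130,100,400,300); r=f(b['im'],215,140,150,125,400,300)
l2=f(a['im'],180,150,80,60*100//80,400,300) if 0 else f(a['im'],180,155,100,80,400,300)
r2=f(b['im'],390,180,133,110,400,300)
cv2.imwrite('pics/crop1.png',np.vstack([np.hstack([l,r]),np.hstack([l2,r2])])[...,::-1])
P=cloud('top',a['d']); 
for uv in [(213,216),(214,191),(216,170),(324,169),(319,219),(390,171),(382,223)]: print(uv,P[uv[1],uv[0]].round(3))
P=cloud('scene',b['d']); 
for uv in [(446,205),(436,234),(428,259)]: print(uv,P[uv[1],uv[0]].round(3))
E
```

```text
(213, 216) [0.472 0.295 0.176]
(214, 191) [0.544 0.297 0.155]
(216, 170) [0.608 0.297 0.131]
(324, 169) [ 0.608 -0.013  0.103]
(319, 219) [0.467 0.006 0.045]
(390, 171) [ 0.605 -0.212  0.065]
(382, 223) [ 0.448 -0.181  0.067]
(446, 205) [0.481 0.3   0.176]
(436, 234) [0.553 0.3   0.151]
(428, 259) [0.615 0.301 0.135]
```

View pics/crop1.png

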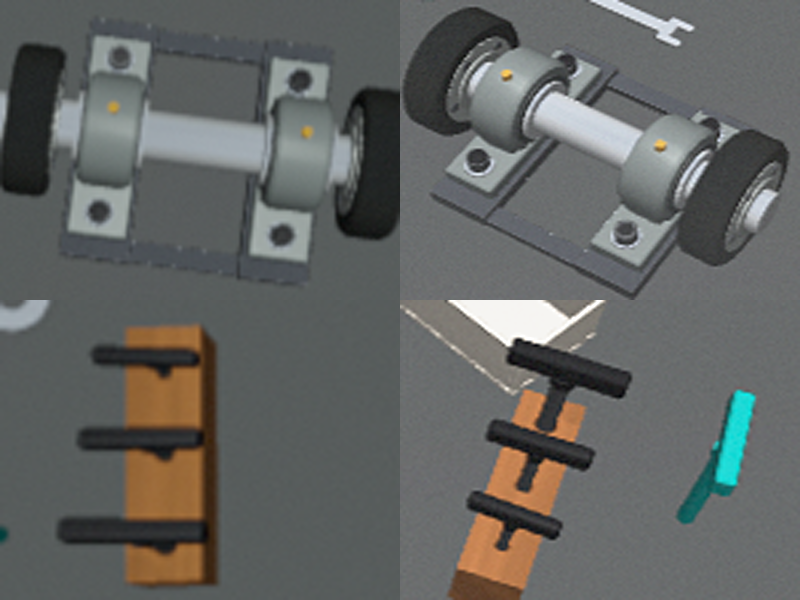

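The crop confirms the large key (bottom-left panel; tallest, handle top 0.176 m). The screw with a paler socket appears to be near top (322,215). I'll look from the wrist camera near the wheelset.

Request:
apply_moves([
  [[0.0256,-0.0238,-0.0044],0],
  [[0.0256,-0.0238,-0.0044],0],
  [[0.0256,-0.0238,-0.0044],0],
  [[0.0256,-0.0238,-0.0044],0],
  [[0.0256,-0.0238,-0.0044],0],
  [[0.0256,-0.0238,-0.0044],0],
  [[0.0256,-0.0238,-0.0044],0],
  [[0.0256,-0.0238,-0.0044],0],
  [[0.0256,-0.0238,-0.0044],0],
  [[0.0256,-0.0238,-0.0044],0],
  [[0.0256,-0.0238,-0.0044],0],
  [[0.0256,-0.0238,-0.0044],0],
  [[0.0256,-0.0238,-0.0044],0],
  [[0.0256,-0.0238,-0.0044],0],
  [[0.0256,-0.0238,-0.0044],0],
  [[0.0256,-0.0238,-0.0044],0],
  [[0.0256,-0.0238,-0.0044],0],
  [[0.0256,-0.0238,-0.0044],0],
])

```text
time_s: 1.95
tool_pos: [0.5019, -0.0986, 0.2604]
tool_rot: [0.992, 0.126, -0.0, 0.0]
ft_force: [-0.1, -0.3, -0.9]
finger_gap: 0.0939
gripper_force: 0.0
```

Request:
apply_moves([
  [[0,0,0],-0.147],
  [[0,0,0],-0.147],
  [[0,0,0],-0.147],
  [[0,0,0],-0.147],
  [[0,0,0],-0.147],
  [[0,0,0],-0.147],
  [[0,0,0],-0.147],
  [[0,0,0],-0.147],
  [[0,0,0],-0.147],
  [[0,0,0],0],
  [[0,0,0],0],
], jaw=0.06)

```text
time_s: 3.05
tool_pos: [0.5014, -0.1, 0.2601]
tool_rot: [0.707, 0.707, -0.0, -0.0]
ft_force: [-0.4, -0.6, -0.2]
finger_gap: 0.05
gripper_force: 0.0
```

```bash
cat >> h.py <<'E'
def snap(n,tag):
    T=pose(); im,d=bot.grab_frame(n); cv2.imwrite(f'pics/{tag}.png',im[...,::-1]); np.savez(f'{tag}.npz',im=im,d=d,T=T); return T,im,d
E
python3 - <<'E'
from h import *
T,im,d=snap('wrist','w1'); s=bot.read_state(); print(T.round(3),s['joints'].round(2),s['time_s'],s['finger_gap'])
E
```

```text
[[-0.     1.    -0.     0.501]
 [ 1.     0.     0.    -0.1  ]
 [ 0.    -0.    -1.     0.26 ]
 [ 0.     0.     0.     1.   ]] [ 0.43  0.36 -0.39  1.78  0.16  1.03 -0.02] 3.1 0.04974518043394769
```

View pics/w1.png

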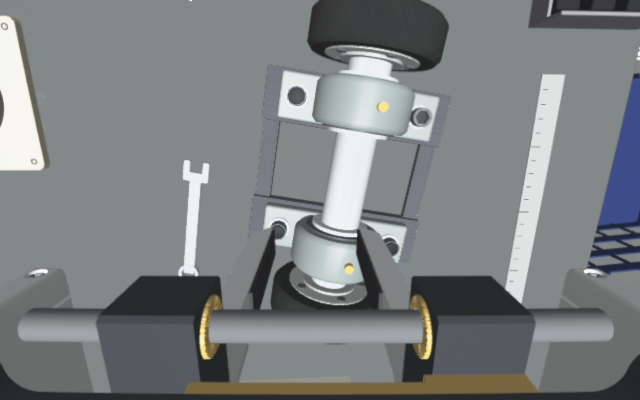

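The wrist view shows screws at (297,96), (422,117), (278,230) and (391,246). Enlarged crops of each follow.

```bash
python3 - <<'E'
from h import *
a=np.load('w1.npz'); E=ext('wrist',a['T']); P=cloud('wrist',a['d'],E)
o=[]
for u,v in [(297,96),(422,117),(278,230),(391,246)]:
    o.append(cv2.resize(a['im'][v-16:v+16,u-16:u+16],(300,300),interpolation=cv2.INTER_CUBIC)); print(u,v,atz('wrist',(u,v),.06,E).round(4),P[v-12:v+12:4,u-12:u+12:4,2].round(3).tolist() if 0 else P[v,u].round(3))
cv2.imwrite('pics/crop2.png',np.vstack([np.hstack(o[:2]),np.hstack(o[2:])])[...,::-1])
E
```

```text
297 96 [ 0.4795 -0.0051  0.06  ] [ 0.48  -0.005  0.063]
422 117 [ 0.6347 -0.0298  0.06  ] [ 0.637 -0.03   0.052]
278 230 [ 0.451  -0.1796  0.06  ] [ 0.451 -0.178  0.064]
391 246 [ 0.607  -0.2033  0.06  ] [ 0.606 -0.202  0.063]
```

View pics/crop2.png

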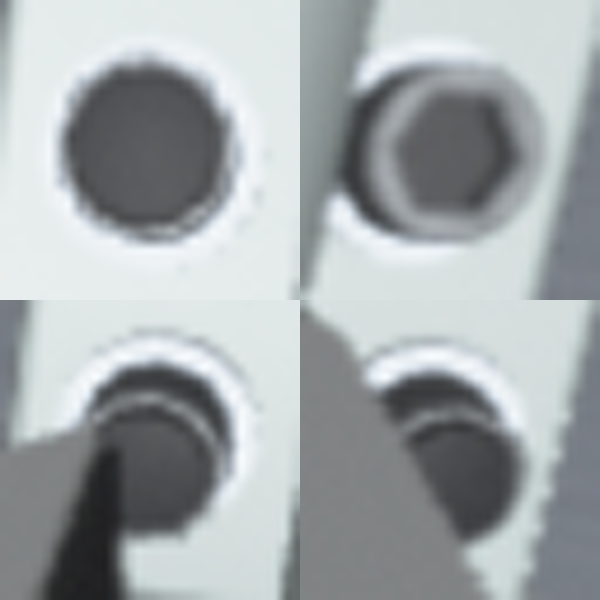

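The top-right crop, wrist pixel (422,117), is the open hex socket at about (0.635, -0.030). The other three have black caps. The hexagon's corners lie roughly along world x. I'll take a closer look at the socket on the way.

Request:
apply_moves([
  [[0,0.03,0.01],0],
  [[0,0.035,0.015],0],
  [[0,0.035,0.015],0],
  [[0,0.034,0.015],0],
  [[0,0,0],0],
  [[0,0,0],0],
])

```text
time_s: 3.7
tool_pos: [0.6349, -0.0989, 0.2042]
tool_rot: [0.706, 0.708, -0.001, -0.001]
ft_force: [-0.3, -0.4, 1.0]
finger_gap: 0.0496
gripper_force: 0.0
```

```bash
python3 - <<'E'
from h import *
T,im,d=snap('wrist','w2'); E=ext('wrist',T); print(T[:3,3].round(4))
u,v=np.round(proj('wrist',[0.635,-0.030,.06],E)).astype(int); print(u,v)
c=im[v-20:v+20,u-20:u+20]; cv2.imwrite('pics/crop3.png',cv2.resize(c,(600,600),interpolation=cv2.INTER_CUBIC)[...,::-1])
a=np.load('w1.npz')['T']; np.save('w1T.npy',a)
E
```

```text
[ 0.6349 -0.0989  0.2042]
315 119
```

View pics/crop3.png

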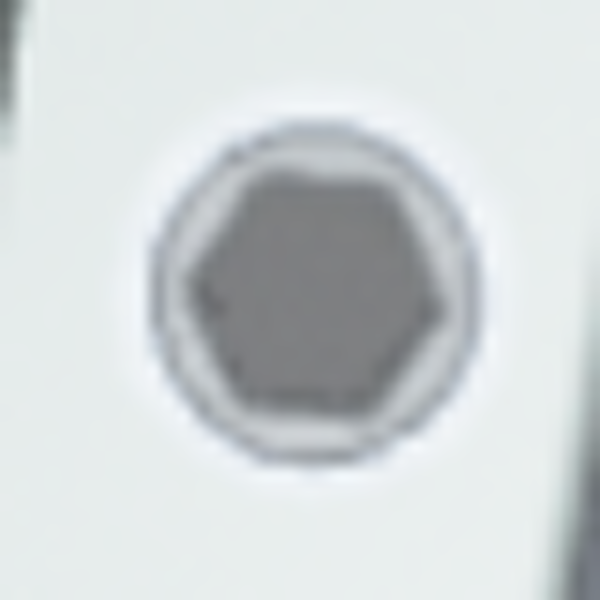

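Clear hexagon, with corners about 4.7° clockwise of world x. Now to the key.

Request:
apply_moves([
  [[0.036,-0.0177,-0.0073],0],
  [[0.036,-0.0177,-0.0073],0],
  [[0.036,-0.0177,-0.0073],0],
  [[0.036,-0.0177,-0.0073],0],
  [[0.036,-0.0177,-0.0073],0],
  [[0.036,-0.0177,-0.0073],0],
  [[0.036,-0.0177,-0.0073],0],
  [[0.036,-0.0177,-0.0073],0],
  [[0.036,-0.0177,-0.0073],0],
  [[0,0,0],0],
  [[0,0,0],0],
])

```text
time_s: 4.85
tool_pos: [0.4742, 0.2241, 0.2723]
tool_rot: [0.705, 0.709, 0.001, 0.001]
ft_force: [-0.1, -0.9, 0.5]
finger_gap: 0.0499
gripper_force: 0.0
```

```bash
cat >> h.py <<'E'
def tri(obs):
    "obs: list of (cam,uv,E): least-squares ray intersection"
    A=np.zeros((3,3));b=np.zeros(3);L=[]
    for n,uv,E in obs:
        d=E[:3,:3]@ray(n,uv); d/=np.linalg.norm(d); M=np.eye(3)-np.outer(d,d); A+=M; b+=M@E[:3,3]; L.append((E[:3,3],M))
    p=np.linalg.solve(A,b); return p,[float(np.linalg.norm(M@(p-o))) for o,M in L]
E
python3 - <<'E'
from h import *
T,im,d=snap('wrist','w3'); E=ext('wrist',T); print(T[:3,3].round(4))
T1,T2=[np.load(f'{k}.npz')['T'] for k in('w1','w2')]
print(tri([('wrist',(422.2,116.8),ext('wrist',T1)),('wrist',(315.6,118.1),ext('wrist',T2))]),atz('wrist',(315.6,118.1),.06,ext('wrist',T2)))
print(proj('wrist',[.476,.298,.175],E))
P=cloud('wrist',d,E); m=(P[...,2]>.168)&(P[...,2]<.182)&(d>0)&(abs(P[...,0]-.476)<.05)&(abs(P[...,1]-.3)<.09)
Q=P[m]; print(len(Q)); r=cv2.minAreaRect(Q[:,:2].astype(np.float32)*1000); print(r,np.median(Q[:,2]),Q[:,:2].mean(0))
E
```

```text
[0.4742 0.2241 0.2723]
(array([ 0.63516787, -0.02952344,  0.05935866]), [4.350956838878484e-05, 4.350956838878896e-05]) [ 0.63516742 -0.02947048  0.06      ]
[316.95301206 113.85586886]
2093
((472.8175354003906, 296.65777587890625), (100.36197662353516, 18.065324783325195), 88.25533294677734) 0.1734991657626807 [0.47289664 0.2987087 ]
```

View pics/w3.png

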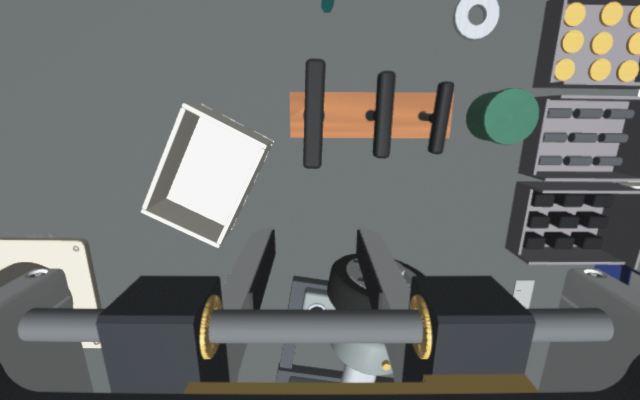

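The socket mouth is at (0.6352, -0.0295, 0.0594), which fits the 60 mm given. The handle measures 100.4 x 18.1 mm with its top at 0.1735 and centre (0.4728, 0.2967), which fits too. It lies at 88.3°, so I'll turn the tool slightly and go down to grip.

Request:
apply_moves([
  [[0.024,-0.001,0],0.018],
  [[0.024,-0.001,0],0.018],
  [[0.0245,0,0],0],
  [[0,0,0.02],0],
  [[0,0,0.025],0],
  [[0,0,0.025],0],
  [[0,0,0.025],0],
  [[0,0,0.02],0],
  [[0,0,0.0145],0],
  [[0,0,0],0],
  [[0,0,0],0],
])

```text
time_s: 6.0
tool_pos: [0.4747, 0.2952, 0.1417]
tool_rot: [0.719, 0.695, -0.0, 0.0]
ft_force: [0.7, -0.5, 0.3]
finger_gap: 0.0497
gripper_force: 0.0
```

Request:
apply_moves([
  [[0,0,0],0],
  [[0,0,0],0],
  [[0,0,0],0],
  [[0,0,0],0],
  [[0,0,0],0],
  [[0,0,0],0],
  [[0,0,0],0],
], jaw=-1, force=50)

```text
time_s: 6.7
tool_pos: [0.4741, 0.2968, 0.1418]
tool_rot: [0.718, 0.696, 0.0, 0.0]
ft_force: [0.0, -0.4, 2.2]
finger_gap: 0.0171
gripper_force: 50.0
```

```bash
python3 - <<'E'
from h import *
s=bot.read_state(); T=pose(); np.save('Tgrasp.npy',T); print(T[:3].round(4),s['joints'].round(2),s['ft_force'].round(2),s['moment'].round(3))
E
```

```text
[[ 3.190e-02  9.995e-01  5.000e-04  4.741e-01]
 [ 9.995e-01 -3.190e-02  3.000e-04  2.968e-01]
 [ 3.000e-04  5.000e-04 -1.000e+00  1.418e-01]] [-0.35  0.57 -0.39  1.81  0.29  0.82 -0.92] [ 0.   -0.36  2.21] [-0.063 -0.022 -0.014]
```

Gripped. Lift, and carry over to above the socket.

Request:
apply_moves([
  [[0,0,-0.01],0],
  [[0,0,-0.02],0],
  [[0,0,-0.025],0],
  [[0,0,-0.025],0],
  [[0,0,-0.025],0],
  [[0,0,-0.025],0],
  [[0,0,-0.02],0],
  [[0,0,-0.01],0],
  [[0,0,0],0],
])

```text
time_s: 7.6
tool_pos: [0.4743, 0.2969, 0.3025]
tool_rot: [0.718, 0.696, 0.001, 0.0]
ft_force: [-0.8, 0.3, -4.5]
finger_gap: 0.0171
gripper_force: 50.0
```

Request:
apply_moves([
  [[-0.015,0.008,0],0],
  [[-0.03,0.016,0],0],
  [[-0.033,0.0176,0],0],
  [[-0.033,0.0176,0],0],
  [[-0.033,0.0176,0],0],
  [[-0.033,0.0176,0],0],
  [[-0.033,0.0176,0],0],
  [[-0.033,0.0176,0],0],
  [[-0.033,0.0176,0],0],
  [[-0.03,0.016,0],0],
  [[-0.015,0.0082,0],0],
  [[0,0,0],-0.118],
  [[0,0,0],-0.118],
  [[0,0,0],-0.118],
  [[0,0,0],-0.119],
  [[0,0,0],0],
  [[0,0,0],0],
  [[0,0,0],0],
])

```text
time_s: 9.4
tool_pos: [0.6347, -0.0293, 0.3011]
tool_rot: [0.536, 0.844, -0.0, -0.0]
ft_force: [0.7, -0.1, -2.6]
finger_gap: 0.0174
gripper_force: 50.0
```

```bash
python3 - <<'E'
from h import *
s=bot.read_state(); T=pose(); print(T[:3].round(4),np.degrees(np.arctan2(T[1,0],T[0,0])),s['joints'].round(2),s['ft_force'].round(2),s['moment'].round(3),s['finger_gap'])
print(proj('scene',[.6352,-.0295,.06]),proj('scene',T[:3,3]+[0,0,-.127]))
E
```

```text
[[-4.255e-01  9.050e-01 -8.000e-04  6.347e-01]
 [ 9.050e-01  4.255e-01  2.000e-04 -2.930e-02]
 [ 5.000e-04 -6.000e-04 -1.000e+00  3.011e-01]] 115.17964023709466 [ 0.28  0.54 -0.48  1.38  0.25  1.28  0.23] [ 0.67 -0.12 -2.62] [-0.096 -0.168  0.016] 0.017417306722087213
[298.00277601 235.28366876] [295.73600734 211.8175716 ]
```

Request:
apply_moves([
  [[0,0,0.015],0],
  [[0,0,0.025],0],
  [[0,0,0.025],0],
  [[0,0,0.025],0],
  [[0,0,0.015],0],
  [[0,0,0],0],
  [[0,0,0],0],
  [[0,0,0],0],
])

```text
time_s: 10.2
tool_pos: [0.636, -0.0295, 0.1979]
tool_rot: [0.536, 0.845, 0.001, 0.001]
ft_force: [-1.1, -0.5, -3.3]
finger_gap: 0.0172
gripper_force: 50.0
```

```bash
python3 - <<'E'
from h import *
s=bot.read_state(); T,im,d=snap('scene','s2'); print(T[:3,3].round(4),s['ft_force'].round(2))
a=proj('scene',[.6352,-.0295,.06]);b=proj('scene',T[:3,3]+[0,0,-.1268]);print(a,b)
# mark-free crop plus predicted pixels printed in crop coords
c=im[175:255,250:350]; print((a-[250,175])*8,(b-[250,175])*8)
cv2.imwrite('pics/crop4.png',cv2.resize(c,(800,600) if 0 else (750,600),interpolation=cv2.INTER_CUBIC)[...,::-1])
E
```

```text
[ 0.636  -0.0295  0.1979] [-1.1  -0.5  -3.28]
[298.00277601 235.28366876] [297.66827713 233.42938403]
[384.02220809 482.26935009] [381.34621702 467.43507227]
```

View pics/crop4.png

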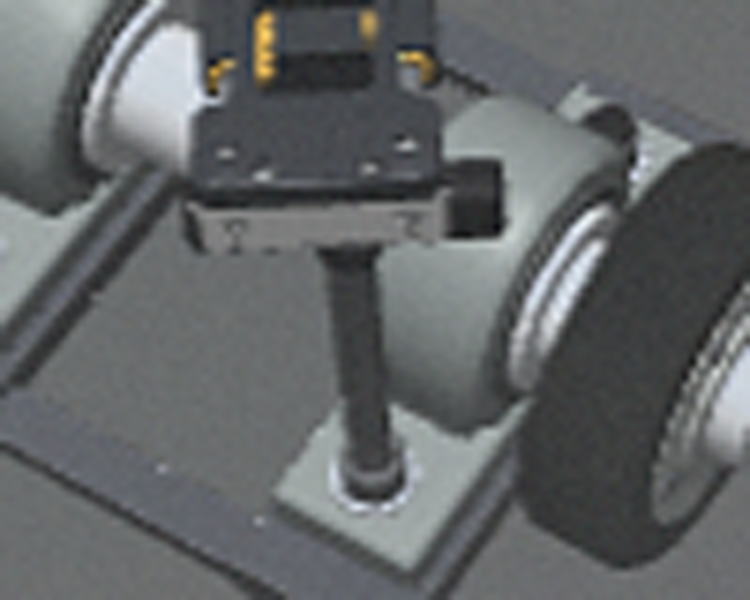

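The tip is centred about 12 mm above the open screw (shank end near crop (370,462)). Descending gently.

Request:
apply_moves([
  [[0,-0.0005,0.002],0],
  [[0,0,0.002],0],
  [[0,0,0.002],0],
  [[0,0,0.002],0],
  [[0,0,0.001],0],
  [[0,0,0.001],0],
  [[0,0,0.001],0],
  [[0,0,0.001],0],
  [[0,0,0],0],
  [[0,0,0],0],
])

```text
time_s: 11.25
tool_pos: [0.6351, -0.0298, 0.185]
tool_rot: [0.535, 0.845, 0.0, 0.001]
ft_force: [0.9, 0.1, 0.5]
finger_gap: 0.0175
gripper_force: 50.0
```

Request:
apply_moves([
  [[0,0,0.001],0],
  [[0,0,0.001],0],
  [[0,0,0],0],
  [[0,0,0],0],
])

```text
time_s: 11.65
tool_pos: [0.6348, -0.0297, 0.1822]
tool_rot: [0.535, 0.845, 0.0, 0.0]
ft_force: [0.8, 0.8, -3.7]
finger_gap: 0.0172
gripper_force: 50.0
```

Request:
apply_moves([
  [[0,0,0.001],0],
  [[0,0,0.001],0],
  [[0,0,0],0],
  [[0,0,0],0],
])

```text
time_s: 12.05
tool_pos: [0.6345, -0.0299, 0.1802]
tool_rot: [0.535, 0.845, 0.0, -0.0]
ft_force: [1.1, 0.9, -4.8]
finger_gap: 0.0174
gripper_force: 50.0
```

Request:
apply_moves([
  [[0,0,0.001],0],
  [[0,0,0.0005],0],
  [[0,0,0],0],
  [[0,0,0],0],
])

```text
time_s: 12.45
tool_pos: [0.6346, -0.0299, 0.179]
tool_rot: [0.535, 0.845, 0.0, 0.0]
ft_force: [2.4, 0.9, -3.2]
finger_gap: 0.017
gripper_force: 50.0
```

Request:
apply_moves([
  [[0,0,0.0007],0],
  [[0,0,0],0],
  [[0,0,0],0],
])

```text
time_s: 12.75
tool_pos: [0.6349, -0.03, 0.1788]
tool_rot: [0.535, 0.845, 0.0, 0.0]
ft_force: [1.1, 1.1, 0.6]
finger_gap: 0.0169
gripper_force: 50.0
```

Request:
apply_moves([
  [[0,0,0.0007],0],
  [[0,0,0],0],
  [[0,0,0],0],
])

```text
time_s: 13.05
tool_pos: [0.6352, -0.0299, 0.1786]
tool_rot: [0.535, 0.845, 0.0, 0.001]
ft_force: [1.1, 0.7, 5.7]
finger_gap: 0.0175
gripper_force: 50.0
```

The floor is felt (about 9 N rise, height matches 8 mm depth): fully home. Now turn clockwise.

```bash
cat > t.py <<'E'
from h import *
s=bot.read_state(); T=pose(); print(round(s['time_s'],2),'yaw',np.arctan2(T[1,0],T[0,0]).round(4),'pos',T[:3,3].round(4),'F',s['ft_force'].round(1),'M',s['moment'].round(3),'tau7',s['joint_torque'][6].round(3),s['joints'][6].round(3))
E
python3 t.py
```

```text
13.05 yaw 2.0117 pos [ 0.6352 -0.0299  0.1786] F [1.1 0.7 5.7] M [ 0.29  -0.627  0.005] tau7 0.007 0.173
```

Request:
apply_moves([
  [[0,0,0],0.04],
  [[0,0,0],0.04],
  [[0,0,0],0.04],
  [[0,0,0],0.04],
  [[0,0,0],0.04],
  [[0,0,0],0],
  [[0,0,0],0],
])

```text
time_s: 13.75
tool_pos: [0.6352, -0.0301, 0.1786]
tool_rot: [0.617, 0.787, 0.0, 0.001]
ft_force: [0.5, 0.7, 5.8]
finger_gap: 0.0169
gripper_force: 50.0
```

```bash
python3 t.py
```

```text
13.75 yaw 1.812 pos [ 0.6352 -0.0301  0.1786] F [0.5 0.7 5.8] M [ 0.239 -0.644  0.101] tau7 -0.084 0.005
```

Request:
apply_moves([
  [[0,0,0],0.04],
  [[0,0,0],0.04],
  [[0,0,0],0.04],
  [[0,0,0],0.04],
  [[0,0,0],0.04],
  [[0,0,0],0],
  [[0,0,0],0],
])

```text
time_s: 14.45
tool_pos: [0.6351, -0.0303, 0.1786]
tool_rot: [0.692, 0.721, 0.0, 0.001]
ft_force: [1.5, 0.3, 5.8]
finger_gap: 0.0178
gripper_force: 50.0
```

```bash
python3 t.py
```

```text
14.45 yaw 1.6119 pos [ 0.6351 -0.0303  0.1786] F [1.5 0.3 5.8] M [ 0.132 -0.523  0.093] tau7 -0.084 -0.162
```

Request:
apply_moves([
  [[0,0,0],0.04],
  [[0,0,0],0.04],
  [[0,0,0],0.04],
  [[0,0,0],0.03],
  [[0,0,0],0],
])

```text
time_s: 14.95
tool_pos: [0.635, -0.0304, 0.1786]
tool_rot: [0.745, 0.667, 0.0, 0.001]
ft_force: [0.8, 0.3, 6.3]
finger_gap: 0.0171
gripper_force: 50.0
```

```bash
python3 t.py
```

```text
14.95 yaw 1.4612 pos [ 0.635  -0.0304  0.1786] F [0.8 0.3 6.3] M [ 0.039 -0.464  0.077] tau7 -0.232 -0.289
```

Request:
apply_moves([
  [[0,0,0],0.02],
  [[0,0,0],0.02],
  [[0,0,0],0],
])

```text
time_s: 15.25
tool_pos: [0.635, -0.0304, 0.1786]
tool_rot: [0.758, 0.652, 0.0, 0.001]
ft_force: [1.7, 0.5, 6.4]
finger_gap: 0.0172
gripper_force: 50.0
```

```bash
python3 t.py
```

```text
15.25 yaw 1.4215 pos [ 0.635  -0.0304  0.1786] F [1.7 0.5 6.4] M [ 0.062 -0.44   0.092] tau7 -0.186 -0.322
```

Request:
apply_moves([
  [[0,0,0],0.02],
  [[0,0,0],0],
])

```text
time_s: 15.45
tool_pos: [0.6349, -0.0305, 0.1786]
tool_rot: [0.764, 0.645, 0.0, 0.001]
ft_force: [0.2, 0.6, 6.1]
finger_gap: 0.0173
gripper_force: 50.0
```

```bash
python3 t.py
```

```text
15.45 yaw 1.4014 pos [ 0.6349 -0.0305  0.1786] F [0.2 0.6 6.1] M [ 0.019 -0.499  0.067] tau7 -0.182 -0.339
```

Request:
apply_moves([
  [[0,0,0],0.02],
  [[0,0,0],0],
])

```text
time_s: 15.65
tool_pos: [0.6349, -0.0305, 0.1786]
tool_rot: [0.771, 0.637, 0.0, 0.001]
ft_force: [0.4, 0.5, 5.4]
finger_gap: 0.0172
gripper_force: 50.0
```

```bash
python3 t.py
```

```text
15.65 yaw 1.3814 pos [ 0.6349 -0.0305  0.1786] F [0.4 0.5 5.4] M [ 0.044 -0.472  0.119] tau7 -0.182 -0.355
```

Request:
apply_moves([
  [[0,0,0],0.02],
  [[0,0,0],0],
])

```text
time_s: 15.85
tool_pos: [0.6349, -0.0305, 0.1786]
tool_rot: [0.777, 0.629, 0.0, 0.001]
ft_force: [0.9, 0.2, 5.7]
finger_gap: 0.0171
gripper_force: 50.0
```

```bash
python3 t.py
```

```text
15.85 yaw 1.3614 pos [ 0.6349 -0.0305  0.1786] F [0.9 0.2 5.7] M [ 0.057 -0.401  0.099] tau7 -0.182 -0.372
```

Request:
apply_moves([
  [[0,0,0],0.02],
  [[0,0,0],0],
])

```text
time_s: 16.05
tool_pos: [0.6349, -0.0305, 0.1786]
tool_rot: [0.783, 0.622, 0.0, 0.001]
ft_force: [0.9, -0.1, 5.2]
finger_gap: 0.0172
gripper_force: 50.0
```

```bash
python3 t.py
```

```text
16.05 yaw 1.3414 pos [ 0.6349 -0.0305  0.1786] F [ 0.9 -0.1  5.2] M [ 0.08  -0.426  0.079] tau7 -0.183 -0.389
```

Request:
apply_moves([
  [[0,0,0],0.02],
  [[0,0,0],0],
])

```text
time_s: 16.25
tool_pos: [0.6348, -0.0305, 0.1786]
tool_rot: [0.79, 0.614, 0.0, 0.001]
ft_force: [1.6, 1.2, 4.5]
finger_gap: 0.0176
gripper_force: 50.0
```

```bash
python3 t.py
```

```text
16.25 yaw 1.3214 pos [ 0.6348 -0.0305  0.1786] F [1.6 1.2 4.5] M [ 0.041 -0.34   0.066] tau7 -0.183 -0.406
```

Request:
apply_moves([
  [[0,0,0],0.02],
  [[0,0,0],0],
])

```text
time_s: 16.45
tool_pos: [0.6348, -0.0305, 0.1786]
tool_rot: [0.796, 0.606, 0.0, 0.001]
ft_force: [0.6, -0.6, 5.8]
finger_gap: 0.0172
gripper_force: 50.0
```

```bash
python3 t.py
```

```text
16.45 yaw 1.3014 pos [ 0.6348 -0.0305  0.1786] F [ 0.6 -0.6  5.8] M [ 0.029 -0.337  0.112] tau7 -0.183 -0.422
```

Request:
apply_moves([
  [[0,0,0],0.02],
  [[0,0,0],0],
])

```text
time_s: 16.65
tool_pos: [0.6348, -0.0305, 0.1786]
tool_rot: [0.802, 0.598, 0.0, 0.001]
ft_force: [0.6, 0.8, 6.6]
finger_gap: 0.0172
gripper_force: 50.0
```

```bash
python3 t.py
```

```text
16.65 yaw 1.2814 pos [ 0.6348 -0.0305  0.1786] F [0.6 0.8 6.6] M [ 0.019 -0.373  0.076] tau7 -0.183 -0.439
```

Request:
apply_moves([
  [[0,0,0],0.02],
  [[0,0,0],0],
])

```text
time_s: 16.85
tool_pos: [0.6348, -0.0305, 0.1786]
tool_rot: [0.808, 0.59, 0.0, 0.001]
ft_force: [1.1, 0.6, 6.0]
finger_gap: 0.0176
gripper_force: 50.0
```

```bash
python3 t.py
```

```text
16.85 yaw 1.2614 pos [ 0.6348 -0.0305  0.1786] F [1.1 0.6 6. ] M [ 0.024 -0.342  0.042] tau7 -0.183 -0.456
```

Request:
apply_moves([
  [[0,0,0],0.02],
  [[0,0,0],0],
])

```text
time_s: 17.05
tool_pos: [0.6348, -0.0306, 0.1786]
tool_rot: [0.813, 0.582, 0.0, 0.001]
ft_force: [1.3, 0.8, 6.6]
finger_gap: 0.0174
gripper_force: 50.0
```

```bash
python3 t.py
```

```text
17.05 yaw 1.2413 pos [ 0.6348 -0.0306  0.1786] F [1.3 0.8 6.6] M [ 0.048 -0.379  0.139] tau7 -0.183 -0.472
```

Request:
apply_moves([
  [[0,0,0],0.02],
  [[0,0,0],0],
])

```text
time_s: 17.25
tool_pos: [0.6348, -0.0306, 0.1786]
tool_rot: [0.819, 0.573, 0.0, 0.001]
ft_force: [2.1, 0.2, 6.1]
finger_gap: 0.0171
gripper_force: 50.0
```

```bash
python3 t.py
```

```text
17.25 yaw 1.2214 pos [ 0.6348 -0.0306  0.1786] F [2.1 0.2 6.1] M [-0.009 -0.334  0.058] tau7 -0.183 -0.489
```

Request:
apply_moves([
  [[0,0,0],0.02],
  [[0,0,0],0],
])

```text
time_s: 17.45
tool_pos: [0.6348, -0.0305, 0.1786]
tool_rot: [0.825, 0.565, 0.0, 0.001]
ft_force: [2.1, -0.3, 5.7]
finger_gap: 0.0173
gripper_force: 50.0
```

```bash
python3 t.py
```

```text
17.45 yaw 1.2014 pos [ 0.6348 -0.0305  0.1786] F [ 2.1 -0.3  5.7] M [-0.037 -0.357  0.145] tau7 -0.196 -0.506
```

Request:
apply_moves([
  [[0,0,0],0.01],
  [[0,0,0],0],
])

```text
time_s: 17.65
tool_pos: [0.6347, -0.0305, 0.1786]
tool_rot: [0.828, 0.561, 0.0, 0.001]
ft_force: [1.3, -0.6, 6.0]
finger_gap: 0.0171
gripper_force: 50.0
```

```bash
python3 t.py
```

```text
17.65 yaw 1.1917 pos [ 0.6347 -0.0305  0.1786] F [ 1.3 -0.6  6. ] M [-0.01  -0.358  0.171] tau7 -0.173 -0.514
```

Request:
apply_moves([
  [[0,0,0],0.008],
  [[0,0,0],0],
])

```text
time_s: 17.85
tool_pos: [0.6347, -0.0306, 0.1786]
tool_rot: [0.83, 0.558, 0.0, 0.001]
ft_force: [0.7, 0.2, 6.3]
finger_gap: 0.0175
gripper_force: 50.0
```

```bash
python3 t.py
```

```text
17.85 yaw 1.1837 pos [ 0.6347 -0.0306  0.1786] F [0.7 0.2 6.3] M [ 0.016 -0.276  0.199] tau7 -0.18 -0.521
```

Request:
apply_moves([
  [[0,0,0],0],
])

```text
time_s: 17.95
tool_pos: [0.6347, -0.0306, 0.1786]
tool_rot: [0.83, 0.558, 0.0, 0.001]
ft_force: [1.0, -0.7, 6.0]
finger_gap: 0.017
gripper_force: 50.0
```

```bash
python3 t.py
```

```text
17.95 yaw 1.1839 pos [ 0.6347 -0.0306  0.1786] F [ 1.  -0.7  6. ] M [ 0.002 -0.331  0.161] tau7 -0.144 -0.52
```

Request:
apply_moves([
  [[0,0,0],0.015],
  [[0,0,0],0],
])

```text
time_s: 18.15
tool_pos: [0.6347, -0.0305, 0.1786]
tool_rot: [0.834, 0.552, 0.0, 0.001]
ft_force: [0.6, -0.2, 6.4]
finger_gap: 0.0172
gripper_force: 50.0
```

```bash
python3 t.py
```

```text
18.15 yaw 1.1687 pos [ 0.6347 -0.0305  0.1786] F [ 0.6 -0.2  6.4] M [-0.016 -0.321  0.233] tau7 -0.231 -0.533
```

Request:
apply_moves([
  [[0,0,0],0],
])

```text
time_s: 18.25
tool_pos: [0.6347, -0.0305, 0.1786]
tool_rot: [0.834, 0.552, 0.0, 0.001]
ft_force: [0.4, -0.1, 6.2]
finger_gap: 0.0173
gripper_force: 50.0
```

```bash
python3 t.py
```

```text
18.25 yaw 1.169 pos [ 0.6347 -0.0305  0.1786] F [ 0.4 -0.1  6.2] M [ 0.014 -0.347  0.182] tau7 -0.164 -0.533
```

Request:
apply_moves([
  [[0,0,0],0.012],
  [[0,0,0],0],
])

```text
time_s: 18.45
tool_pos: [0.6347, -0.0305, 0.1786]
tool_rot: [0.837, 0.547, 0.0, 0.001]
ft_force: [1.0, 0.0, 5.1]
finger_gap: 0.0171
gripper_force: 50.1
```

```bash
python3 t.py
```

```text
18.45 yaw 1.1569 pos [ 0.6347 -0.0305  0.1786] F [1.  0.  5.1] M [-0.014 -0.339  0.161] tau7 -0.239 -0.543
```

Request:
apply_moves([
  [[0,0,0],0],
])

```text
time_s: 18.55
tool_pos: [0.6347, -0.0306, 0.1786]
tool_rot: [0.837, 0.547, 0.0, 0.001]
ft_force: [-0.1, 0.7, 6.6]
finger_gap: 0.0171
gripper_force: 50.0
```

```bash
python3 t.py
```

```text
18.55 yaw 1.1571 pos [ 0.6347 -0.0306  0.1786] F [-0.1  0.7  6.6] M [-0.017 -0.26   0.125] tau7 -0.185 -0.543
```

```bash
cat > m.py <<'E'
from h import *
L=[]
for i in range(12):
    bot.grab_frame('wrist'); s=bot.read_state(); L.append([s['moment'][2],s['joint_torque'][6]])
L=np.array(L); T=pose(); print('mz',L[:,0].mean().round(3),'+-',(L[:,0].std()/12**.5).round(3),'tau7',L[:,1].mean().round(3),'yaw',np.arctan2(T[1,0],T[0,0]).round(4),s['time_s'])
E
python3 m.py
```

```text
mz 0.181 +- 0.007 tau7 -0.182 yaw 1.157 19.15
```

Request:
apply_moves([
  [[0,0,0],0.015],
  [[0,0,0],0],
])

```text
time_s: 19.35
tool_pos: [0.6347, -0.0306, 0.1786]
tool_rot: [0.841, 0.54, 0.0, 0.001]
ft_force: [0.6, -0.3, 6.9]
finger_gap: 0.0172
gripper_force: 50.1
```

```bash
python3 m.py
```

```text
mz 0.199 +- 0.008 tau7 -0.203 yaw 1.1421 19.95
```

```bash
python3 - <<'E'
from h import *
T,im,d=snap('wrist','w5'); E=ext('wrist',T); P=cloud('wrist',d,E); 
Q=(P-T[:3,3])@T[:3,:3]  # tool coords
m=(Q[...,2]>-.040)&(Q[...,2]<-.022)&(abs(Q[...,1])<.02)&(abs(Q[...,0])<.06)&(d>0)&(im.max(2)<90)
q=Q[m]; print(len(q),q.min(0),q.max(0))
for lo in np.arange(.0,.052,.006):
    k=q[(q[:,0]>lo)&(q[:,0]<lo+.006)]
    if len(k)>5: print(round(lo,3),len(k),np.percentile(k[:,1],[2,50,98]).round(4),np.median(k[:,2]).round(4))
c=im[200:400,180:460]; cv2.imwrite('pics/crop5.png',cv2.resize(c,(784,560),interpolation=cv2.INTER_CUBIC)[...,::-1])
E
```

```text
4240 [-0.04516392 -0.00910088 -0.03992217] [ 0.05026569  0.01101128 -0.02218738]
0.0 288 [-0.0076  0.0007  0.0096] -0.0319
0.006 345 [-0.0088  0.0007  0.0107] -0.0319
0.012 295 [-0.0081  0.0007  0.0089] -0.0318
0.018 296 [-0.0074  0.0007  0.0088] -0.0319
0.024 302 [-0.0079  0.0007  0.0087] -0.032
0.03 281 [-0.0078 -0.0004  0.0086] -0.032
0.036 196 [-0.0077 -0.0021  0.0086] -0.0319
0.042 207 [-0.0077 -0.0009  0.0085] -0.0317
0.048 157 [-0.0071  0.0002  0.0074] -0.0297
```

View pics/crop5.png

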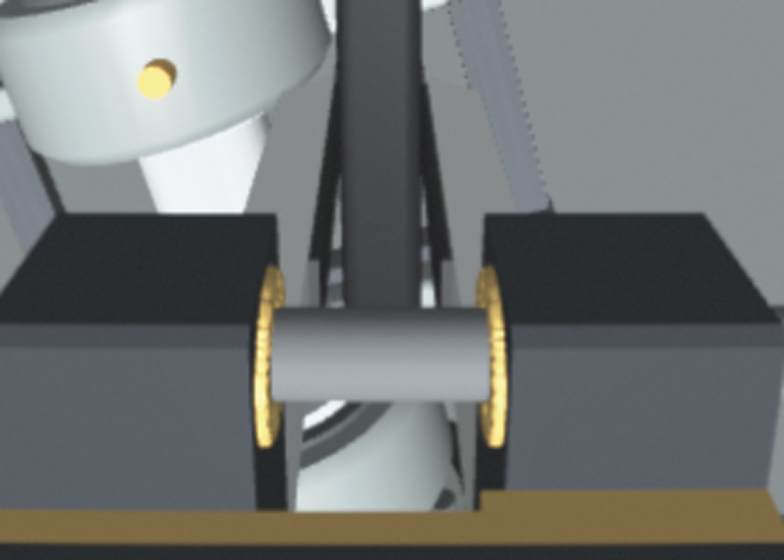

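The handle still lies true in the fingers (no noticeable slip). The twist has doubled to 0.2, so the screw is coming up; one more small step and average.

Request:
apply_moves([
  [[0,0,0],0.015],
  [[0,0,0],0],
])

```text
time_s: 20.2
tool_pos: [0.6347, -0.0305, 0.1786]
tool_rot: [0.845, 0.534, 0.0, 0.001]
ft_force: [1.2, -0.1, 6.5]
finger_gap: 0.0171
gripper_force: 50.1
```

```bash
python3 m.py
```

```text
mz 0.216 +- 0.01 tau7 -0.223 yaw 1.1273 20.8
```

Request:
apply_moves([
  [[0,0,0],-0.015],
  [[0,0,0],0],
])

```text
time_s: 21.0
tool_pos: [0.6347, -0.0306, 0.1786]
tool_rot: [0.841, 0.541, 0.0, 0.001]
ft_force: [0.3, 0.3, 6.5]
finger_gap: 0.0172
gripper_force: 50.0
```

```bash
python3 m.py
```

```text
mz 0.129 +- 0.008 tau7 -0.124 yaw 1.1419 21.6
```

```bash
cat > lag.py <<'E'
from h import *
def lag(T,im,d):
    M=np.array(bot.camera_params('wrist')['mount']); Q=cloud('wrist',d,M)
    m=(Q[...,2]>-.036)&(Q[...,2]<-.028)&(abs(Q[...,1])<.014)&(Q[...,0]>.006)&(Q[...,0]<.046)&(d>0)
    L=[];Rr=[]
    for v in np.unique(np.where(m)[0]):
        u=np.where(m[v])[0]
        if len(u)<10: continue
        L.append(atz('wrist',(u.min()-.5,v),-.032,M)); Rr.append(atz('wrist',(u.max()+.5,v),-.032,M))
    out=[]
    for A in (L,Rr):
        A=np.array(A); p=np.polyfit(A[:,0],A[:,1],1); p=np.polyfit(*A[abs(np.polyval(p,A[:,0])-A[:,1])<.0008][:,:2].T,1); out.append((p*[1,1000]).round(4))
    return out,len(L)
if __name__=='__main__':
    a=np.load('w5.npz'); print(lag(a['T'],a['im'],a['d']))
    print(lag(*snap('wrist','w6')))
E
python3 lag.py
```

```text
([array([ 1.1000e-03, -8.3893e+00]), array([-0.0262, 10.2744])], 68)
([array([ 0.0178, -8.7054]), array([-0.0239, 10.1815])], 68)
```

The unloading response shows grip lag is only about 0.01 rad, so the screw itself is bearing the twist, which has doubled: it's tight. Relax the twist and lift out.

Request:
apply_moves([
  [[0,0,0],-0.01],
  [[0,0,0],-0.01],
  [[0,0,0],0],
  [[0,0,-0.001],0],
  [[0,0,-0.002],0],
  [[0,0,-0.003],0],
  [[0,0,-0.004],0],
  [[0,0,-0.005],0],
  [[0,0,0],0],
  [[0,0,0],0],
])

```text
time_s: 22.65
tool_pos: [0.6347, -0.0299, 0.1935]
tool_rot: [0.836, 0.549, 0.0, 0.0]
ft_force: [-1.0, -1.0, -3.7]
finger_gap: 0.0175
gripper_force: 50.0
```

Request:
apply_moves([
  [[0,0,-0.01],0],
  [[0,0,-0.02],0],
  [[0,0,-0.025],0],
  [[0,0,-0.025],0],
  [[0,0,-0.02],0],
  [[0,0,-0.01],0],
  [[0,0,0],-0.126],
  [[0,0,0],-0.126],
  [[0,0,0],-0.126],
  [[0,0,0],0],
  [[0,0,0],0],
])

```text
time_s: 23.75
tool_pos: [0.6343, -0.0301, 0.3024]
tool_rot: [0.719, 0.695, -0.0, -0.0]
ft_force: [-0.4, 0.3, -3.7]
finger_gap: 0.0174
gripper_force: 50.0
```

```bash
python3 - <<'E'
from h import *
from lag import lag
T=pose(); G=np.load('Tgrasp.npy'); y=lambda T:np.arctan2(T[1,0],T[0,0])
print(T[:3,3].round(4),y(T),y(G),'tool delta',((G[:3,3]-T[:3,3])@T[:3,:3]).round(4),bot.read_state()['ft_force'].round(1))
print(lag(*snap('wrist','w7')))
# look at hole? stored socket view
T,im,d=snap('wrist','w7')
E
```

```text
[ 0.6343 -0.0301  0.3024] 1.5366590542316236 1.5388817316511902 tool delta [ 0.3213 -0.1711  0.1607] [-0.4  0.3 -3.7]
([array([ 0.0214, -9.1831]), array([-0.0236,  9.738 ])], 69)
```

Request:
apply_moves([
  [[0.015,-0.008,0],0],
  [[0.03,-0.016,0],0],
  [[0.033,-0.0176,0],0],
  [[0.033,-0.0176,0],0],
  [[0.033,-0.0176,0],0],
  [[0.033,-0.0176,0],0],
  [[0.033,-0.0176,0],0],
  [[0.033,-0.0176,0],0],
  [[0.033,-0.0176,0],0],
  [[0.03,-0.016,0],0],
  [[0.015,-0.0082,0],0],
  [[0,0,0],0],
  [[0,0,0],0],
  [[0,0,0],0],
])

```text
time_s: 25.25
tool_pos: [0.4738, 0.2947, 0.3026]
tool_rot: [0.719, 0.695, -0.0, 0.001]
ft_force: [0.3, -0.6, -4.2]
finger_gap: 0.0171
gripper_force: 50.0
```

```bash
cat > g.py <<'E'
from h import *
T=pose(); G=np.load('Tgrasp.npy'); y=lambda T:np.arctan2(T[1,0],T[0,0])
print(T[:3,3].round(4),y(T)-y(G),'tool delta',((G[:3,3]-T[:3,3])@T[:3,:3]).round(4),bot.read_state()['ft_force'].round(1),bot.read_state()['time_s'])
E
python3 g.py
```

```text
[0.4738 0.2947 0.3026] -0.001398392154826844 tool delta [0.0024 0.0002 0.1608] [ 0.3 -0.6 -4.2] 25.25
```

Request:
apply_moves([
  [[0.001,0,0.01],0],
  [[0.001,0,0.02],0],
  [[0,0,0.025],0],
  [[0,0,0.02],0],
  [[0,0,0.015],0],
  [[0,0,0.007],0],
  [[0,0,0],0],
  [[0,0,0],0],
])

```text
time_s: 26.05
tool_pos: [0.4738, 0.2982, 0.206]
tool_rot: [0.718, 0.696, 0.0, 0.0]
ft_force: [-0.6, 0.6, -4.1]
finger_gap: 0.0178
gripper_force: 50.0
```

```bash
python3 g.py
```

```text
[0.4738 0.2982 0.206 ] 0.00021412597242198572 tool delta [-0.0014  0.0004  0.0642] [-0.6  0.6 -4.1] 26.05
```

Request:
apply_moves([
  [[-0.0007,0.0003,0.004],0],
  [[0,0,0.004],0],
  [[0,0,0.003],0],
  [[0,0,0.003],0],
  [[0,0,0.003],0],
  [[0,0,0.003],0],
  [[0,0,0.003],0],
  [[0,0,0],0],
])

```text
time_s: 26.85
tool_pos: [0.4732, 0.2973, 0.1821]
tool_rot: [0.718, 0.696, -0.0, -0.0]
ft_force: [-0.3, -0.8, -3.9]
finger_gap: 0.0174
gripper_force: 50.0
```

```bash
python3 g.py
```

```text
[0.4732 0.2973 0.1821] 0.000986210289624312 tool delta [-0.0004  0.0009  0.0403] [-0.3 -0.8 -3.9] 26.85
```

In the hole (about 10 mm) with no side load. Continue down.

Request:
apply_moves([
  [[0,0.0003,0.005],0],
  [[0,0,0.006],0],
  [[0,0,0.006],0],
  [[0,0,0.006],0],
  [[0,0,0.006],0],
  [[0,0,0.005],0],
  [[0,0,0.003],0],
  [[0,0,0],0],
  [[0,0,0],0],
])

```text
time_s: 27.75
tool_pos: [0.4739, 0.2976, 0.1457]
tool_rot: [0.718, 0.696, 0.0, 0.0]
ft_force: [-0.1, 0.2, -3.0]
finger_gap: 0.0173
gripper_force: 50.0
```

```bash
python3 g.py
```

```text
[0.4739 0.2976 0.1457] 0.0008934049688562595 tool delta [-0.0008  0.0002  0.0039] [-0.1  0.2 -3. ] 27.75
```

Request:
apply_moves([
  [[-0.0004,0,0.001],0],
  [[0,0,0.001],0],
  [[0,0,0.001],0],
  [[0,0,0.0007],0],
  [[0,0,0],0],
  [[0,0,0],0],
])

```text
time_s: 28.35
tool_pos: [0.4739, 0.2971, 0.1419]
tool_rot: [0.718, 0.696, 0.0, 0.0]
ft_force: [1.2, 0.9, -2.4]
finger_gap: 0.0171
gripper_force: 50.0
```

Request:
apply_moves([
  [[0,0,0.0003],0],
  [[0,0,0],0],
  [[0,0,0],0],
  [[0,0,0],0],
])

```text
time_s: 28.75
tool_pos: [0.474, 0.2973, 0.1419]
tool_rot: [0.718, 0.696, 0.0, 0.0]
ft_force: [-0.7, -0.0, 0.3]
finger_gap: 0.0168
gripper_force: 50.0
```

Request:
apply_moves([
  [[0,0,0],0],
  [[0,0,0],0],
  [[0,0,0],0],
  [[0,0,0],0],
  [[0,0,0],0],
  [[0,0,0],0],
], jaw=0.06)

```text
time_s: 29.35
tool_pos: [0.4738, 0.2971, 0.1416]
tool_rot: [0.718, 0.696, -0.0, 0.0]
ft_force: [0.3, 0.3, 0.2]
finger_gap: 0.0497
gripper_force: 0.0
```

Request:
apply_moves([
  [[0,0,-0.005],0],
  [[0,0,-0.01],0],
  [[0,0,-0.02],0],
  [[0,0,-0.025],0],
  [[0,0,-0.025],0],
  [[0,0,-0.025],0],
  [[0,0,-0.02],0],
  [[-0.03,0,0],0],
  [[-0.04,0,0],0],
  [[0,0,0],0],
  [[0,0,0],0],
  [[0,0,0],0],
])

```text
time_s: 30.55
tool_pos: [0.4717, 0.2283, 0.2723]
tool_rot: [0.718, 0.696, 0.001, -0.0]
ft_force: [-0.1, -0.5, 0.4]
finger_gap: 0.0496
gripper_force: 0.0
```

```bash
python3 - <<'E'
from h import *
T,im,d=snap('wrist','w8'); E=ext('wrist',T); P=cloud('wrist',d,E); m=(P[...,2]>.166)&(P[...,2]<.182)&(d>0)&(abs(P[...,0]-.476)<.05)&(abs(P[...,1]-.3)<.09)
Q=P[m]; print(cv2.minAreaRect(Q[:,:2].astype(np.float32)*1000),np.median(Q[:,2]),bot.read_state()['time_s'])
A=np.c_[Q[:,:2]-Q[:,:2].mean(0),np.ones(len(Q))]; print('tilt',np.linalg.lstsq(A,Q[:,2],rcond=None)[0])
T,im,d=snap('scene','s8')
E
```

```text
((473.859375, 297.5742492675781), (98.75811767578125, 17.661666870117188), 88.52079010009766) 0.17353389568428507 30.6
tilt [ 0.00086003 -0.00103525  0.17336531]
```

View pics/s8.png

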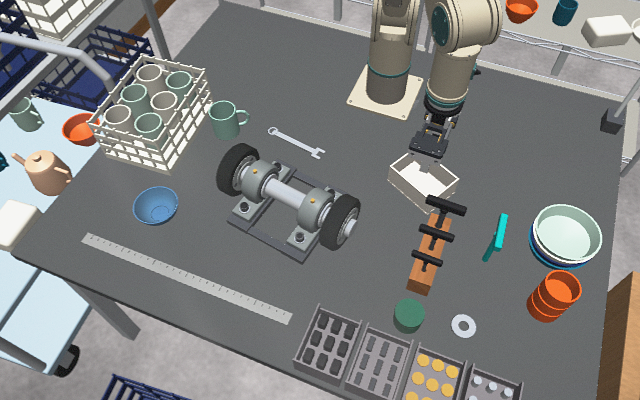

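The picture shows the large key upright in its hole (446,205), with everything else in place. The handle top is at 0.1735 with no tilt, and the gripper is clear. Handing in.

```bash
python3 -c "from bench import bot; print(bot.finish_job())"
```

```text
the job is handed in; nothing more can be done
None
```

I turned the loose screw clockwise until the twist rose from about 0.1 to 0.22 N m, stopping short of the 0.3 N m give-way, so I took it as tight. The large key is back upright in its hole, nothing else appears moved, and the job was handed in at about 31 s, with no result shown.

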